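# Open a dosing pump for a new tube and hold its sprung arm back

## Robot

A 7-joint arm with a two-finger parallel gripper is mounted at the origin on the work surface; the furniture and walls round the work are solid. World frame = base frame: x ahead of the robot, y to its left, z up, the work surface at z = 0. Lengths are in m, angles in rad, forces in N, time in s.
With the tool pointing down it reaches from about 0.4 to 0.85 m from the base axis. Payload 10.4 kg.
Tool frame: the origin (TCP) lies midway between the tips of the shut fingers; the grasp point (between the pads) lies 19 mm behind it (manip.tcp_to_grasp is the distance from the TCP to the grasp point, in m); x points along the fingers, y is the direction in which the jaws open and shut, and the axes are right-handed (so a half turn about x gives the same grasp; the last joint's range is limited). The gripper opens to 85 mm and grips with 20 to 120 N. Pads are 22 mm wide; open, the fingers measure 114 mm over their backs; the gripper's body (76 mm by 85 mm) begins 54 mm behind the grasp point. The pads swing forward as they close: fully open they stand 13 mm farther back than shut.
Start: joints at [1.216, 0.332, -0.065, 1.46, 0.022, 1.35, -0.088], TCP at [0.204, -0.591, 0.231] pointing down, gripper open.
Joint ranges: [-2.6, 2.6], [-0.5, 2.12], [-1.47, 1.34], [0.16, 2.42], [-1.27, 4.41], [0.06, 2.06], [-2.6, 2.6]. Speed limits (rad/s): [2.22, 2.22, 2.79, 2.79, 3.14, 3.14, 3.14].

## Interface

Orientations are given as a unit quaternion [x, y, z, w].
In Python, from workcell import monitor, viewer, manip gives the robot as it stands. The module is installed in compiled form; this text tells all that it offers.
- The arm moves only by the tool send_rows, never from a script. Its arguments are lists of equal length, an entry for each row: "grip": the closure in counts, from 0 (fully open) to 255 (shut); "offset": the shift along the tool's x, y, z in mm, a list of three; "twist": the turn about the tool's x in degrees. In form: {"grip": [grip, ...], "offset": [[tx, ty, tz], ...], "twist": [twist, ...]}. A call has exactly 5 rows; each row is the pose to reach, as a shift and turn from the pose commanded when the call began, along the tool's axes at that moment; what a row does not reach only later rows make up. A row lasts 1/12 s, in which the tool goes at most 41.7 mm and 7.16 degrees, less where a joint would pass 70% of its speed; a pose out of reach is approached as far as the arm can. A call with a gripper value outside its range is refused whole. The fingers move at their own pace and stop on an object; "newtons" is the grip in N (left out, the last holds). Time passes only in rows, so rows that repeat a pose let the fingers close, or fill a call up. It gives the time, the measured TCP pose, the force and the opening at its end, in the units of the state.
- monitor.get_obs(): the state, without advancing time (a new reading comes with each control period).
- viewer.camera(name): name is "scene" or "top" or "wrist"; returns (picture, depth): 384x512x3 uint8, blue, green, red; 384x512 float32, m along the optical axis (not along the pixel's ray), 0 where there is no reading.
- viewer.camera_model(name): a dict with "camera_matrix" (3x3 intrinsics, pixels), "R" (3x3) and "t" (3): a world point X has camera coordinates R X + t; the wrist camera has in their place "mount" (4x4, takes a point from camera to tool coordinates, whose origin is the TCP and whose axes are the tool frame's). Camera axes: x right, y down, z forward; pixel columns grow to the right and rows downward; lengths in m; the calibration is good to about 2 mm. The wrist camera is an equidistant fisheye: a pixel r from the principal point sees the ray r / f radians off the axis. A picture is of the moment at which its call begins: read the wrist's pose just before it. camera_model takes no time and is no camera call.
- manip.hand_in(): hands the job in, once; it reports no verdict.
Trained networks look in the newest picture that a camera, given by its name, has taken for a name from the list of things; names that differ only in an ending like _2 or _b are one class to them, and where a whole thing is asked for, a point or a joint stands for the part that bears it (a point fixed in the world has none). Each returns a list of dicts, best first, with "score" (0 to 1); they miss things now and then, are a little off and sometimes report something else, mostly with a low value. They report only what shows in the picture. A call takes as long as a camera call.
- viewer.recognise(target, camera): "box" ([left, top, width, height] in pixels, round what is visible of it).
- viewer.regions_of(target, camera): "region" (384x512 bool, what is visible of it) and "box" ([left, top, width, height] in pixels, round what is visible of it).
- viewer.spot_point(target, camera): "position" ([column, row] in pixels: a listed point, or the origin of a listed thing).
The state is a dict: "clock": time; "joint_pos": joint angles; "joint_velocities": joint speeds; "tau": joint torques, N m; "position": TCP position; "ee_rot": TCP orientation; "ft_force": force on the tool from outside, world axes, zero at the start; "torque": the same for the moment, N m; "grip_width": opening from 0.0 (shut) to 1.0 (fully open).
Only numpy, scipy, OpenCV 4.12 (cv2) and the standard library are available. Lean on these libraries where they do the work, as an engineer would, in place of code of your own. Each camera call takes 0.05 s, during which the arm holds its last target.

## Task

I want to lay a fresh tube into the dosing pump: lift the clear guard straight off it by the blue knob and stand the guard, open side down, on the bare bench without dropping it or disturbing the things around. Then take the red thumb post and swing the sprung arm away from the rotor until it is fully against its stop. Finish while still holding it there so that I can thread the tube, and at no time let the arm snap back.

Things in the scene. Friction and masses are not known exactly. Their poses are not given: they have to be found in the camera images.
- pump: White dosing pump, fixed, 195 (x) x 170 mm (y); origin: centre of its underside. -x is the front: low sloping console, x -97 to -50 mm. White shoulder 66 mm above the bench carries the guard, round a raised aluminium deck (128 x 148 mm, centred at x +20, top 72 mm above the bench). On the deck: rotor (radius 26 mm, axis x +50, y -10, top 114 mm above the bench), sprung arm, black rubber stop.
- guard_knob (a point): Grip point of the guard's blue round knob (30 mm diameter), 23 mm above the guard's top face, 10 mm below the knob's top. Guard: loose clear box, open below, blue rim, 138 (its x) x 158 (its y) x 74 mm without the knob, walls 3 mm, 0.15 to 0.31 kg; rim 97 mm below this point. It fits over the deck with 2 mm play: raise it straight up 80 mm before moving sideways. z up.
- shoe_pivot (a point): Point on the vertical axis of the sprung arm, at x +12, y -62 mm of the pump and 118 mm above the bench, level with point thumb_post; 10 mm above the top of the pivot screw with its coil spring.
- thumb_post (a point): Point on the axis of the arm's red upright thumb post (14 mm diameter, free from 94 to 134 mm above the bench; this point 118 mm above it). 120 mm from the pivot axis. Within 30 mm of the post nothing but the arm's own end, top 87 mm above the bench. The arm is an aluminium bar with a curved black shoe towards the rotor.
- shoe_arm (a joint): Angle of the sprung arm, rad. 0: at rest, arm points from the pivot along the pump's +y. Grows anticlockwise seen from above: the post moves on a level arc about shoe_pivot, off the rotor, towards the pump's front (-x); 0.90: against the rubber stop, no further. The spring drives it back to 0: at the post about 3 N at rest, 8 N at the stop; let go, it snaps shut.
- rack: Blue tube rack, fixed, 66 x 192 x 56 mm, long side along its y, with four capped tubes up to 136 mm high; origin at the centre of its underside.
- wash_bottle: White wash bottle with red cap, 69 x 104 x 222 mm, bystander, loose; origin at the centre of its underside.
- media_bottle: Small clear bottle with blue cap, 30 mm diameter, 116 mm high, bystander, loose; origin at the centre of its underside.
- beaker: Clear beaker, 58 mm diameter, 70 mm high, bystander, loose; origin at the centre of its underside.
- timer: White timer with red keys, 62 x 64 x 19 mm, bystander, loose; origin at the centre of its underside.
- tape: Roll of tan tape lying flat, 64 mm diameter, 19 mm high, bystander, loose; origin at the centre of its underside.
- petri: Petri dish, 72 mm diameter, 15 mm high, lying on the slide box, bystander, loose; origin at the centre of its underside.
- slide_box: Grey slide box, 71 x 98 x 37 mm, fixed; origin at the centre of its underside. The bench in front of it, from there and the pump to the bench's right edge (y = -0.27), is left free.

How it is judged:
By the outcome, as a careful person would: the job done as asked, in the order asked, and still so for the second after the job is handed in, while the arm keeps its last pose, push and grip.
It also fails if it takes over 51 s, if anything falls off the work surface, if the arm or the gripper's body presses on something with over 40 N, if the wrist force passes 120 N, or if a joint passes its speed limit or range.

## Working session

There is one attempt and no reset: what is moved stays moved. The work goes in short steps, Python scripts to look and compute and a tool call to move; the robot and the scene stay as the last step left them, time stands still between calls to the robot, and variables do not carry over. Pictures are saved under pics/ and viewed, and the job is handed in when it is done.

Besides the shell and the picture viewer there is one more tool, called after "Call:" in YAML: its name, and indented under it one key for each argument. send_rows: Moves the arm, as the interface text tells. Its arguments: {"type":"object","properties":{"grip":{"type":"array","items":{"type":"number"}},"offset":{"type":"array","items":{"type":"array","items":{"type":"number"}}},"twist":{"type":"array","items":{"type":"number"}},"newtons":{"type":"number"}},"required":["grip","offset","twist"]}

```bash
mkdir -p pics; ls
python3 - <<'E'
from workcell import monitor, viewer, manip
import cv2
o=monitor.get_obs(); print(o, manip.tcp_to_grasp)
for n in ("scene","top","wrist"):
    p,d=viewer.camera(n); cv2.imwrite(f"pics/{n}0.png",p)
    print(n,viewer.camera_model(n))
E
```

```text
pics
{'clock': 0.0, 'joint_pos': array([ 1.21640121,  0.33288574, -0.06471006,  1.46092333,  0.02157469,
        1.34985634, -0.08847483]), 'joint_velocities': array([-8.59782218e-05, -5.45401932e-04, -6.16301564e-04, -7.73057238e-05,
        1.66296406e-03, -2.19633260e-04, -8.97397933e-04]), 'tau': array([-5.37071319e-04, -6.25451016e+01,  4.81787429e-02, -3.91608238e+01,
        1.58715929e-02,  9.89404827e-03, -3.84815132e-05]), 'position': array([ 0.20348276, -0.59057346,  0.23051585]), 'ee_rot': array([-0.69730342, -0.11726588,  0.69748761, -0.11630862]), 'ft_force': array([ 0.70036899, -0.22824889,  0.09898805]), 'torque': array([ 0.00715101, -0.04837191, -0.0647913 ]), 'grip_width': 1.000094345928351} 0.0187
scene {'camera_matrix': array([[346.93779103,   0.        , 256.10422045],
       [  0.        , 346.93779103, 195.1754323 ],
       [  0.        ,   0.        ,   1.        ]]), 'R': array([[ 0.87757699, -0.47904856, -0.01926404],
       [-0.37517893, -0.66117051, -0.64968786],
       [ 0.29849522,  0.57737858, -0.75995696]]), 't': array([-0.43483005,  0.35844422,  0.859
[... 216 characters left out ...]
9999195, -0.00366627],
       [-0.99641039, -0.00131411, -0.08464398],
       [ 0.08463849,  0.0037911 , -0.99640451]]), 't': array([0.09429245, 0.55645242, 1.51711255])}
wrist {'camera_matrix': array([[297.31863964,   0.        , 254.73397113],
       [  0.        , 297.31863964, 194.45425906],
       [  0.        ,   0.        ,   1.        ]]), 'mount': array([[-2.55685196e-04, -2.99671868e-01,  9.54042298e-01,
        -1.42945443e-01],
       [ 9.99999964e-01, -1.57385410e-04,  2.18565998e-04,
        -5.59009924e-04],
       [ 8.46542573e-05,  9.54042319e-01,  2.99671897e-01,
        -7.73750087e-02],
       [ 0.00000000e+00,  0.00000000e+00,  0.00000000e+00,
         1.00000000e+00]])}
```

View pics/scene0.png

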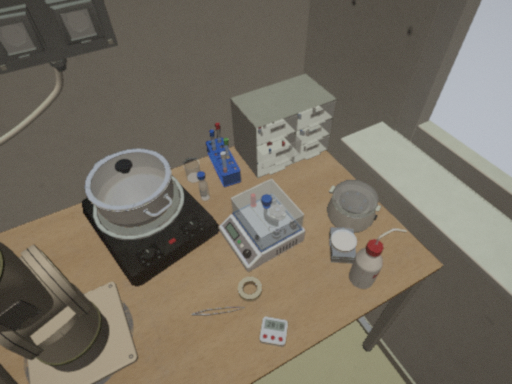

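View pics/top0.png

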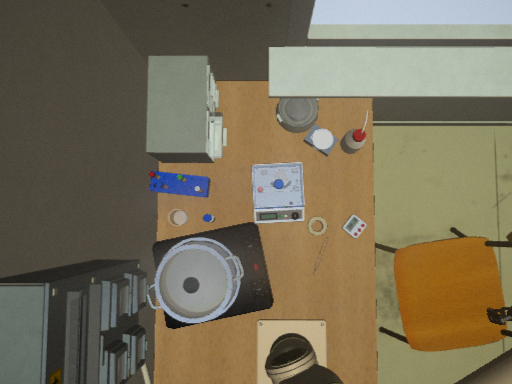

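View pics/wrist0.png

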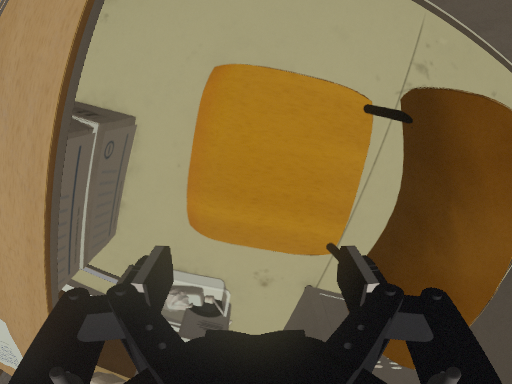

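The scene shows the pump at about (265,225) with the blue knob at (267,201). From the top the knob is at (279,184), the tape at (317,226), the timer at (355,226) and the slide box with petri dish at (320,139). Next I locate everything.

```bash
cat > h.py <<'E'
import numpy as np, cv2
from workcell import monitor, viewer, manip
from scipy.spatial.transform import Rotation as Rot
def ray(cam,px,obs=None):
    m=viewer.camera_model(cam);K=m['camera_matrix']
    u=(px[0]-K[0,2])/K[0,0];v=(px[1]-K[1,2])/K[1,1]
    if cam=='wrist':
        r=np.hypot(u,v);s=np.sin(r)/r if r>1e-9 else 1
        d=np.array([u*s,v*s,np.cos(r)]);M=m['mount']
        R=Rot.from_quat(obs['ee_rot']).as_matrix()
        return R@M[:3,3]+obs['position'], R@M[:3,:3]@d
    R=m['R'];c=-R.T@m['t'];d=R.T@np.array([u,v,1]);return c,d/np.linalg.norm(d)
def tri(rays):
    A=np.zeros((3,3));b=np.zeros(3)
    for c,d in rays:
        P=np.eye(3)-np.outer(d,d);A+=P;b+=P@c
    x=np.linalg.solve(A,b);return x,[np.linalg.norm((np.eye(3)-np.outer(d,d))@(x-c)) for c,d in rays]
def atz(r,z): c,d=r;return c+d*(z-c[2])/d[2]
def proj(cam,X,obs=None):
    m=viewer.camera_model(cam);K=m['camera_matrix']
    if cam=='wrist':
        R=Rot.from_quat(obs['ee_rot']).as_matrix();p=R.T@(X-obs['position'])
        M=m['mount'];p=M[:3,:3].T@(p-M[:3,3]);r=np.arctan2(np.hypot(p[0],p[1]),p[2]);q=p[:2]/np.hypot(p[0],p[1])*r
        return K[:2,:2]@q+K[:2,2]
    p=m['R']@X+m['t'];q=K@p;return q[:2]/q[2]
E
python3 - <<'E'
from h import *
viewer.camera('scene');viewer.camera('top')
H={'pump':0,'guard_knob':.163,'shoe_pivot':.118,'thumb_post':.118,'rack':0,'wash_bottle':0,'media_bottle':0,'beaker':0,'timer':0,'tape':0,'petri':.037,'slide_box':0}
for t,z in H.items():
    rs=[]
    for c in('scene','top'):
        l=viewer.spot_point(t,c)
        if l:
            r=ray(c,l[0]['position']);rs.append(r);print(t,c,np.round(l[0]['position'],1),round(l[0]['score'],2),np.round(atz(r,z),3), end=' | ')
    if len(rs)==2: x,e=tri(rs);print('TRI',x.round(3),np.round(e,4))
    else: print()
print(monitor.get_obs()['clock'])
E
```

```text
pump scene [259.3 235.8] 0.76 [0.535 0.053 0.   ] | pump top [276.8 194.2] 0.6 [0.536 0.048 0.   ] | TRI [0.534 0.049 0.006] [0.001 0.001]
guard_knob scene [267.2 199.6] 0.71 [0.559 0.047 0.163] | guard_knob top [277.1 178.4] 0.56 [0.573 0.052 0.163] | TRI [0.569 0.054 0.151] [0.0058 0.0058]
shoe_pivot scene [277.  231.3] 0.87 [ 0.546 -0.028  0.118] | 
thumb_post top [277.4 184. ] 0.49 [0.56  0.05  0.118] | 
rack scene [223.3 165.6] 0.8 [0.569 0.38  0.   ] | rack top [177.9 188.2] 0.78 [0.556 0.39  0.   ] | TRI [ 0.564  0.388 -0.006] [0.0075 0.0075]
wash_bottle scene [364.7 274.9] 0.63 [ 0.726 -0.203  0.   ] | wash_bottle top [352.3 138.7] 0.61 [ 0.73  -0.214  0.   ] | TRI [ 0.723 -0.209  0.013] [0.0042 0.0042]
media_bottle scene [204.8 192.6] 0.79 [0.46  0.294 0.   ] | media_bottle top [210.9 216.8] 0.54 [0.458 0.275 0.   ] | TRI [0.455 0.272 0.025] [0.0017 0.0017]
beaker scene [191.9 178.7] 0.78 [0.446 0.376 0.   ] | beaker top [179.7 218.8] 0.57 [0.451 0.382 0.   ] | TRI [ 0.449  0.384 -0.008] [0.0017 0.0017]
timer scene [270.2 329.8] 0.6 [ 0.423 -0.206  0.   ] | timer top [355.6 225.8] 0.71 [ 0.428 -0.221  0.   ] | TRI [ 0.423 -0.215  0.023] [0.0048 0.0048]
tape scene [251.3 288.6] 0.95 [ 0.434 -0.086  0.   ] | tape top [318.3 226.7] 0.7 [ 0.424 -0.094  0.   ] | TRI [ 0.427 -0.093  0.017] [0.0031 0.0031]
petri scene [343.7 241.7] 0.95 [ 0.723 -0.105  0.037] | petri top [314.7 136.5] 0.74 [ 0.73  -0.08   0.037] | TRI [ 0.741 -0.086 -0.002] [0.0039 0.0039]
slide_box scene [335.6 246. ] 0.79 [ 0.714 -0.089  0.   ] | slide_box top [320.  139.9] 0.84 [ 0.725 -0.102  0.   ] | TRI [ 0.716 -0.097  0.01 ] [0.0082 0.0082]
1.45
```

Run:
```python
from h import *
o=monitor.get_obs();R=Rot.from_quat(o['ee_rot']).as_matrix();print(R.round(3))
tgt=np.array([.52,.05,.36]); print(((tgt-o['position'])@R*1000).round(0))
for c,(x0,y0,w) in {'scene':(190,150,110),'top':(235,120,140)}.items():
    p=cv2.imread(f'pics/{c}0.png')[y0:y0+w,x0:x0+int(w*1.3)]
    cv2.imwrite(f'pics/{c}_z.png',cv2.resize(p,None,fx=4,fy=4,interpolation=cv2.INTER_CUBIC))
```

```text
[[ 0.     0.326 -0.945]
 [-0.    -0.945 -0.326]
 [-1.     0.    -0.   ]]
[-129. -503. -508.]
```

View pics/scene_z.png

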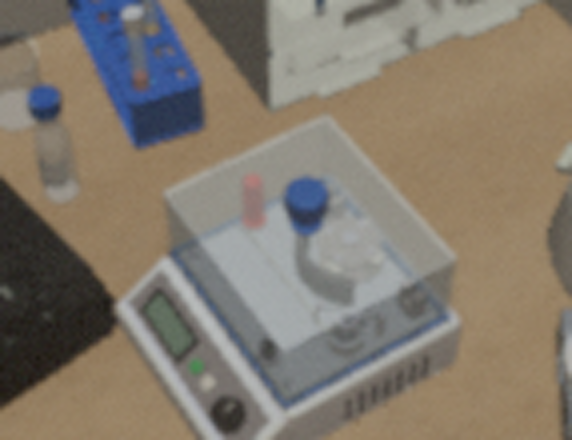

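View pics/top_z.png

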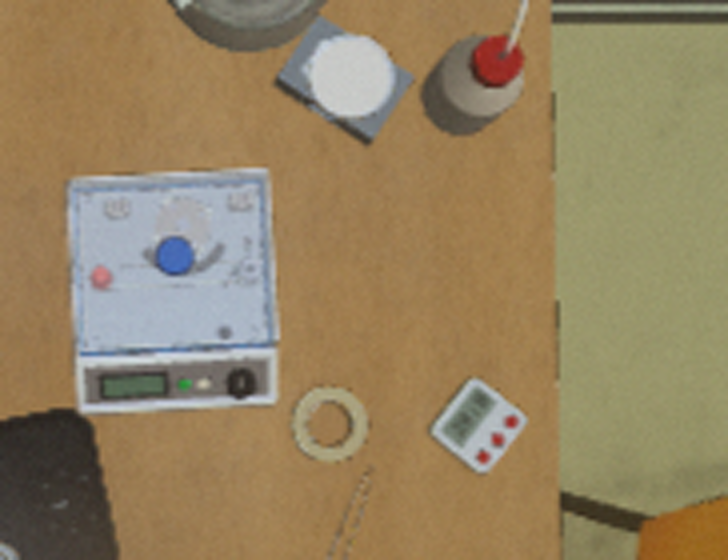

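The zooms match: pump yaw is about +3°, and the guard has a clear landing zone around (0.56, -0.15). I start moving up and towards the pump, turning the tool as it goes.

Call:
send_rows:
  grip: [0,0,0,0,0]
  offset:
    - [-25,-22,-22]
    - [-50,-44,-44]
    - [-75,-66,-66]
    - [-100,-90,-90]
    - [-125,-115,-115]
  twist: [-7,-14,-21,-28,-35]

```text
clock: 1.87
position: [0.2744, -0.4449, 0.3564]
ee_rot: [-0.629, -0.323, 0.629, -0.323]
ft_force: [0.9, -1.2, 0.1]
grip_width: 0.999
```

```bash
cat > g.py <<'E'
from h import *
import sys
def go(tgt,yaw):
    o=monitor.get_obs();R=Rot.from_quat(o['ee_rot']).as_matrix();y=np.degrees(np.arctan2(R[1,1],R[0,1]))
    print('t',round(o['clock'],2),'pos',o['position'].round(4),'toolx',R[:,0].round(3),'yaw',y.round(1),'grip',round(o['grip_width'],3),'F',o['ft_force'].round(1),'q',o['joint_pos'].round(2))
    print('offset',((np.array(tgt)-o['position'])@R*1000).round(1),'twist',round(-(yaw-y),1))
go([float(a) for a in sys.argv[1:4]],float(sys.argv[4]))
E
python3 g.py .52 .05 .36 3
```

```text
t 1.87 pos [ 0.2744 -0.4449  0.3564] toolx [ 0.    -0.001 -1.   ] yaw -35.7 grip 0.999 F [ 0.9 -1.2  0.1] q [ 1.13  0.08 -0.21  1.51  0.02  1.56  0.29]
offset [  -3.9  -89.  -545.2] twist -38.7
```

Call:
send_rows:
  grip: [0,0,0,0,0]
  offset:
    - [0,-6,-41]
    - [0,-12,-82]
    - [0,-19,-123]
    - [0,-26,-164]
    - [0,-33,-205]
  twist: [-7,-14,-21,-28,-35]

```text
clock: 2.28
position: [0.3683, -0.2591, 0.3554]
ee_rot: [-0.503, -0.497, 0.503, -0.497]
ft_force: [1.7, -0.8, -0.4]
grip_width: 0.997
```

```bash
python3 g.py .52 .09 .36 3
```

```text
t 2.28 pos [ 0.3683 -0.2591  0.3554] toolx [ 0.    -0.001 -1.   ] yaw -0.7 grip 0.997 F [ 1.7 -0.8 -0.4] q [ 0.95 -0.08 -0.41  1.66 -0.03  1.55  0.53]
offset [  -4.9  147.7 -350.8] twist -3.7
```

Call:
send_rows:
  grip: [0,0,0,0,0]
  offset:
    - [0,15,-38]
    - [0,30,-76]
    - [0,46,-114]
    - [0,62,-152]
    - [0,78,-190]
  twist: [-1,-2,-3,-3.7,-3.7]

```text
clock: 2.7
position: [0.4494, -0.0703, 0.3555]
ee_rot: [0.488, 0.511, -0.488, 0.512]
ft_force: [0.9, -0.1, 0.4]
grip_width: 0.998
```

```bash
python3 g.py .52 .09 .36 3
python3 - <<'E'
from h import *
o=monitor.get_obs();p,d=viewer.camera('wrist');cv2.imwrite('pics/w1.png',p)
print(o['position'])
for t,z in (('guard_knob',.163),('thumb_post',.118),('shoe_pivot',.118),('pump',0)):
    for l in viewer.spot_point(t,'wrist')[:2]: print(t,np.round(l['position'],1),round(l['score'],2),atz(ray('wrist',l['position'],o),z).round(4))
E
```

```text
t 2.7 pos [ 0.4494 -0.0703  0.3555] toolx [ 0.001 -0.001 -1.   ] yaw 2.7 grip 0.998 F [ 0.9 -0.1  0.4] q [ 0.76 -0.06 -0.66  1.64 -0.04  1.55  0.15]
offset [  -4.6   78.2 -156.8] twist -0.3
[ 0.44943401 -0.07034795  0.35549664]
guard_knob [353.9  77.6] 0.74 [0.5582 0.0469 0.163 ]
```

View pics/w1.png

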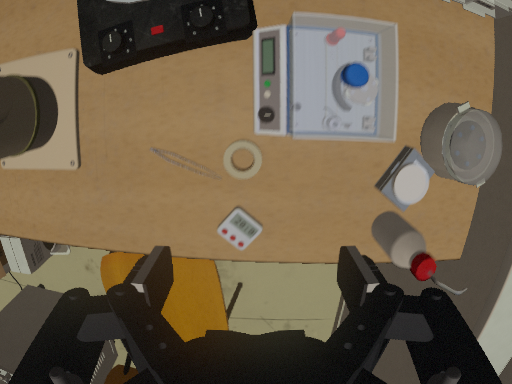

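The wrist view shows the whole pump: knob at (355,74), red post at (337,36), free bench below the pump. I continue to above it for a second view.

Call:
send_rows:
  grip: [0,0,0,0,0]
  offset:
    - [0,17,-35]
    - [0,34,-70]
    - [0,51,-105]
    - [0,68,-140]
    - [-5,85,-170]
  twist: [0,0,0,0,0]

```text
clock: 3.37
position: [0.5263, 0.1017, 0.3595]
ee_rot: [0.488, 0.511, -0.489, 0.511]
ft_force: [-0.0, -0.2, 0.5]
grip_width: 1.001
```

```bash
python3 g.py .56 .05 .2 3
python3 - <<'E'
from h import *
o=monitor.get_obs();p,d=viewer.camera('wrist');cv2.imwrite('pics/w2.png',p)
print(o['position'])
for t,z in (('guard_knob',.163),('thumb_post',.118),('shoe_pivot',.118),('pump',0)):
    for l in viewer.spot_point(t,'wrist')[:2]: print(t,np.round(l['position'],1),round(l['score'],2),atz(ray('wrist',l['position'],o),z).round(4))
E
```

```text
t 3.37 pos [0.5263 0.1017 0.3595] toolx [-0.001 -0.001 -1.   ] yaw 2.5 grip 1.001 F [-0.  -0.2  0.5] q [ 0.48  0.18 -0.87  1.44  0.14  1.59 -0.33]
offset [159.5  31.4  53. ] twist -0.5
[0.52633616 0.10166486 0.35951638]
guard_knob [280.6 215.8] 0.85 [0.5611 0.0461 0.163 ]
```

View pics/w2.png

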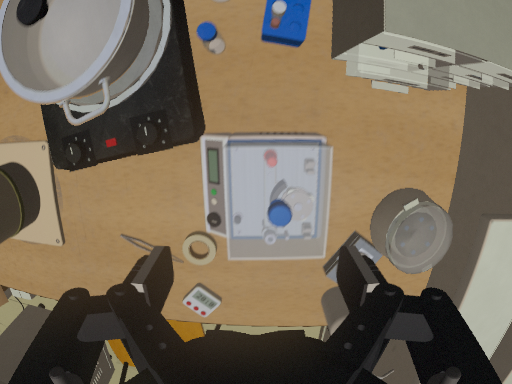

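Run:
```python
from h import *
o2=monitor.get_obs();o1=dict(position=np.array([.44943,-.07035,.3555]),ee_rot=np.array([.488,.511,-.488,.512])/np.linalg.norm([.488,.511,-.488,.512]))
rs=[]
for f,o,c in(('w1',o1,(355,75)),('w2',o2,(280,214))):
    p=cv2.imread(f'pics/{f}.png');hsv=cv2.cvtColor(p,cv2.COLOR_BGR2HSV)
    m=cv2.inRange(hsv,(100,150,70),(125,255,255));n,lab,st,ce=cv2.connectedComponentsWithStats(m)
    i=min(range(1,n),key=lambda i:np.hypot(*(ce[i]-c))+(0 if st[i][4]>40 else 999));print(f,ce[i],st[i]);r=ray('wrist',ce[i],o);rs.append(r);print(atz(r,.168))
print(tri(rs)[0],tri(rs)[1])
s=ray('scene',viewer.spot_point('guard_knob','scene')[0]['position'])
r2=ray('wrist',(280.6,215.8),o2);r1=ray('wrist',(353.9,77.6),o1)
print(tri([s,r1,r2]),tri([r1,r2]))
```

```text
w1 [354.97727273  74.94545455] [341  64  27  22 440]
[0.55778644 0.04945287 0.168     ]
w2 [287.66949706  22.89288047] [ 262    0   49   46 1531]
[0.55541643 0.27256253 0.168     ]
[0.46418872 0.06797613 0.60820494] [np.float64(0.0891466439227975), np.float64(0.08914664392279756)]
(array([0.55884096, 0.04582721, 0.16485507]), [np.float64(0.0009223560278781552), np.float64(0.0013129428685127334), np.float64(0.0021605755039648946)]) (array([0.55915294, 0.04586373, 0.16556662]), [np.float64(0.001719705032289755), np.float64(0.0017197050322897759)])
```

Call:
send_rows:
  grip: [0,0,0,0,0]
  offset:
    - [25,7,11]
    - [50,14,22]
    - [75,21,33]
    - [100,27,45]
    - [115,31,56]
  twist: [0,0,-0.5,-0.5,-0.5]

```text
clock: 4.08
position: [0.559, 0.0434, 0.2425]
ee_rot: [0.486, 0.513, -0.488, 0.513]
ft_force: [-0.1, 0.0, -0.1]
grip_width: 0.998
```

```bash
python3 g.py .559 .047 .147 3
python3 - <<'E'
from h import *
o=monitor.get_obs();p,d=viewer.camera('wrist');cv2.imwrite('pics/w3.png',p)
R=Rot.from_quat(o['ee_rot']).as_matrix()
for l in viewer.spot_point('guard_knob','wrist')[:2]:
    X=atz(ray('wrist',l['position'],o),.163); print(np.round(l['position'],1),round(l['score'],2),X.round(4))
for l in viewer.regions_of('guard_knob','wrist')[:2]: print(l['box'],l['score'])
E
```

```text
t 4.08 pos [0.559  0.0434 0.2425] toolx [-0.002 -0.002 -1.   ] yaw 3.0 grip 0.998 F [-0.1  0.  -0.1] q [ 0.53  0.28 -0.82  1.58  0.21  1.37 -0.26]
offset [95.5  0.4 -3.8] twist -0.0
[256.4 199. ] 0.75 [0.5605 0.047  0.163 ]
[354.2 260. ] 0.5 [ 0.6511 -0.006   0.163 ]
[173.7, 100.4, 162.3, 168.3] 0.94
```

View pics/w3.png

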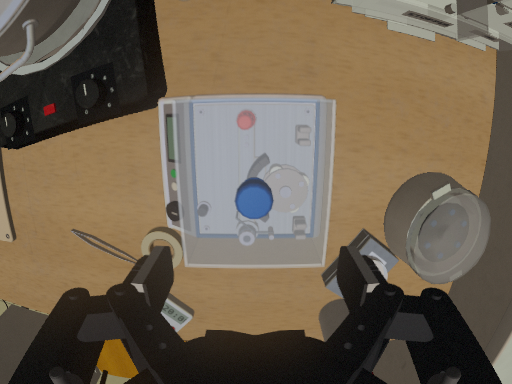

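The knob is centred between the jaws, at (254,198) against the optical axis column 255. I descend straight down.

Call:
send_rows:
  grip: [0,0,0,0,0]
  offset:
    - [25,0.8,-3]
    - [50,0.8,-3]
    - [75,0.8,-3]
    - [95,0.8,-3]
    - [95,0.8,-3]
  twist: [0,0,0,0,0]

```text
clock: 4.65
position: [0.5587, 0.0497, 0.1482]
ee_rot: [0.485, 0.514, -0.487, 0.513]
ft_force: [0.2, -0.4, 0.4]
grip_width: 0.999
```

```bash
python3 g.py .56 .0465 .147 3
python3 - <<'E'
from h import *
p,d=viewer.camera('wrist');cv2.imwrite('pics/w4.png',p)
E
```

```text
t 4.65 pos [0.5587 0.0497 0.1482] toolx [-0.003 -0.001 -1.   ] yaw 3.2 grip 0.999 F [ 0.2 -0.4  0.4] q [ 0.5   0.36 -0.8   1.7   0.28  1.2  -0.32]
offset [1.2 1.1 3.2] twist 0.2
```

View pics/w4.png

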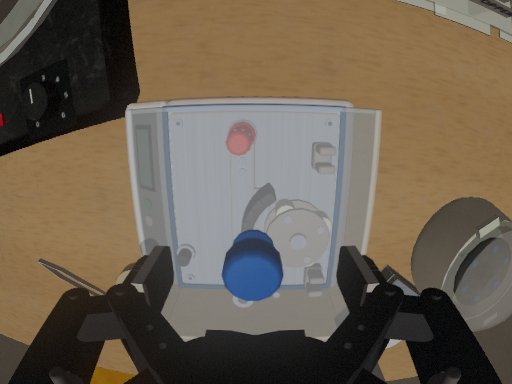

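Call:
send_rows:
  grip: [0,90,120,255,255]
  offset:
    - [0,-0.5,2.5]
    - [0,-0.5,2.5]
    - [0,-0.5,2.5]
    - [0,-0.5,2.5]
    - [0,-0.5,2.5]
  twist: [0,0,0,0,0]
  newtons: 40

```text
clock: 5.12
position: [0.5602, 0.0475, 0.1509]
ee_rot: [0.486, 0.513, -0.486, 0.514]
ft_force: [0.5, -0.6, 0.5]
grip_width: 0.448
```

Call:
send_rows:
  grip: [255,255,255,255,255]
  offset:
    - [0,0,0]
    - [0,0,0]
    - [0,0,0]
    - [0,0,0]
    - [0,0,0]
  twist: [0,0,0,0,0]

```text
clock: 5.53
position: [0.559, 0.0475, 0.1507]
ee_rot: [0.485, 0.514, -0.486, 0.514]
ft_force: [-8.5, -2.3, 8.3]
grip_width: 0.331
```

```bash
python3 g.py .56 .0465 .147 3
python3 - <<'E'
from h import *
p,d=viewer.camera('wrist');cv2.imwrite('pics/w5.png',p)
E
```

```text
t 5.53 pos [0.559  0.0475 0.1507] toolx [-0.002 -0.001 -1.   ] yaw 3.2 grip 0.331 F [-8.5 -2.3  8.3] q [ 0.5   0.36 -0.8   1.7   0.28  1.2  -0.31]
offset [3.7 1.  1. ] twist 0.2
```

View pics/w5.png

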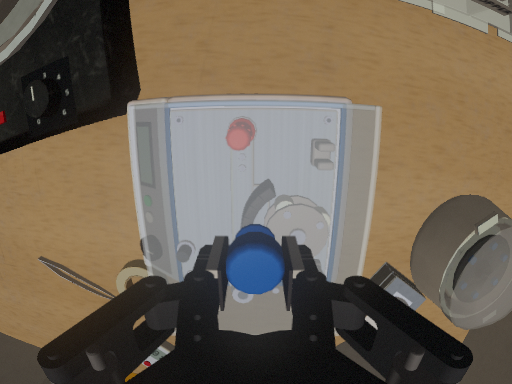

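Gripped at 28 mm opening, with an 8 N side load from the play. I ease off 1 mm and begin the lift.

Call:
send_rows:
  grip: [255,255,255,255,255]
  offset:
    - [0,-1,0]
    - [-1,-1.2,0]
    - [-3,-1.2,0]
    - [-7,-1.2,0]
    - [-12,-1.2,0]
  twist: [0,0,0,0,0]

```text
clock: 6.0
position: [0.5585, 0.0474, 0.1621]
ee_rot: [0.486, 0.514, -0.486, 0.514]
ft_force: [-0.0, -0.6, -2.1]
grip_width: 0.328
```

```bash
python3 g.py .559 .0475 .240 3.2
```

```text
t 6.0 pos [0.5585 0.0474 0.1621] toolx [-0.001  0.    -1.   ] yaw 3.2 grip 0.328 F [-0.  -0.6 -2.1] q [ 0.51  0.35 -0.81  1.69  0.26  1.22 -0.31]
offset [-77.9   0.5  -0.1] twist 0.0
```

Free: 2.1 N of weight and no side force. I lift the rest straight up.

Call:
send_rows:
  grip: [255,255,255,255,255]
  offset:
    - [-10,0,0]
    - [-24,0,0]
    - [-38,0,0]
    - [-50,0,0]
    - [-60,0,0]
  twist: [0,0,0,0,0]

```text
clock: 6.42
position: [0.559, 0.0476, 0.2239]
ee_rot: [0.486, 0.513, -0.485, 0.514]
ft_force: [1.0, 0.4, -1.3]
grip_width: 0.33
```

Call:
send_rows:
  grip: [255,255,255,255,255]
  offset:
    - [-10,0,0]
    - [-20,0,0]
    - [-28,0,0]
    - [-32,0,0]
    - [-32,0,0]
  twist: [0,0,0,0,0]

```text
clock: 6.83
position: [0.5591, 0.0475, 0.255]
ee_rot: [0.486, 0.513, -0.486, 0.514]
ft_force: [0.2, -0.2, -2.1]
grip_width: 0.329
```

```bash
python3 g.py .56 -.155 .252 3.2
python3 - <<'E'
from h import *
for n in ('wrist','scene'):
    p,d=viewer.camera(n);cv2.imwrite(f'pics/{n}6.png',p)
E
```

```text
t 6.83 pos [0.5591 0.0475 0.255 ] toolx [ 0.001 -0.    -1.   ] yaw 3.2 grip 0.329 F [ 0.2 -0.2 -2.1] q [ 0.53  0.27 -0.83  1.57  0.2   1.39 -0.26]
offset [  3.  -10.4 202.2] twist 0.0
```

View pics/wrist6.png

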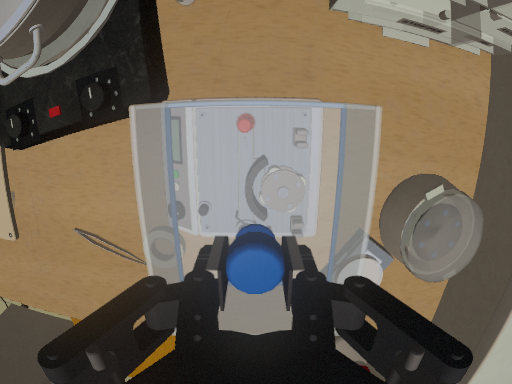

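View pics/scene6.png

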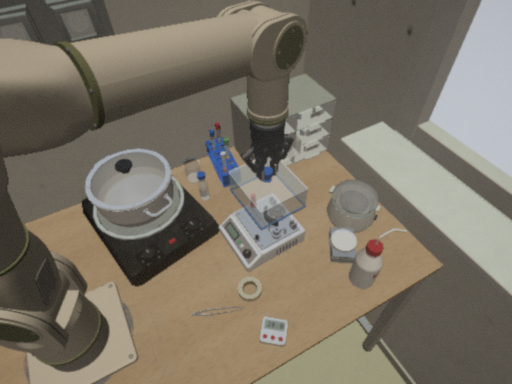

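Run:
```python
from h import *
for n,px,z in (('slidecorner',(327.5,155.5),.037),('slidecorner bot',(327.5,156),.0),('left',(304,140.5),.037),('tape',(317.5,216.8),.019),('timer',(354,214.3),.019),('pumpR',(302,162),.066),('pumpRf',(304,221),.03),('bench edge',(373,180),0),('wash low',(352,152),0)):
    print(n,atz(ray('top',px),z).round(3))
```

```text
slidecorner [ 0.665 -0.122  0.037]
slidecorner bot [ 0.669 -0.128  0.   ]
left [ 0.716 -0.043  0.037]
tape [ 0.458 -0.089  0.019]
timer [ 0.466 -0.213  0.019]
pumpR [ 0.638 -0.034  0.066]
pumpRf [ 0.443 -0.042  0.03 ]
bench edge [ 0.585 -0.284  0.   ]
wash low [ 0.683 -0.213  0.   ]
```

Call:
send_rows:
  grip: [255,255,255,255,255]
  offset:
    - [0,-1,12]
    - [0,-2,34]
    - [0,-3,60]
    - [0,-4,86]
    - [0,-5,112]
  twist: [0,0,0,0,0]

```text
clock: 7.35
position: [0.5594, -0.067, 0.2535]
ee_rot: [0.486, 0.514, -0.486, 0.514]
ft_force: [0.1, 0.5, -2.6]
grip_width: 0.333
```

Call:
send_rows:
  grip: [255,255,255,255,255]
  offset:
    - [0,-1,26]
    - [0,-2,52]
    - [0,-3,72]
    - [0,-3,85]
    - [0,-3,90]
  twist: [0,0,0,0,0]

```text
clock: 7.77
position: [0.5614, -0.158, 0.2533]
ee_rot: [0.486, 0.513, -0.487, 0.513]
ft_force: [-0.2, -0.3, -3.3]
grip_width: 0.333
```

```bash
python3 g.py .562 -.155 .09 3.2
python3 - <<'E'
from h import *
for n in ('wrist','top'):
    p,d=viewer.camera(n);cv2.imwrite(f'pics/{n}7.png',p)
E
```

```text
t 7.77 pos [ 0.5614 -0.158   0.2533] toolx [-0.001 -0.    -1.   ] yaw 3.0 grip 0.333 F [-0.2 -0.3 -3.3] q [ 0.78  0.31 -0.72  1.51  0.2   1.4   0.1 ]
offset [163.3   1.   -3. ] twist -0.2
```

View pics/wrist7.png

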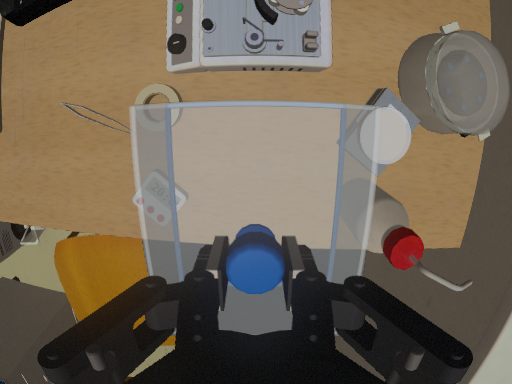

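View pics/top7.png

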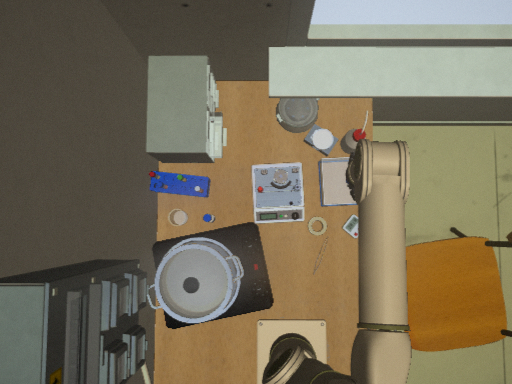

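The guard hangs over the clear bench with margin on every side. I lower it.

Call:
send_rows:
  grip: [255,255,255,255,255]
  offset:
    - [12,0,-3]
    - [32,0,-3]
    - [54,0,-3]
    - [76,0,-3]
    - [98,0,-3]
  twist: [0,0,0,0,0]

```text
clock: 8.28
position: [0.5617, -0.1493, 0.1545]
ee_rot: [0.485, 0.515, -0.485, 0.514]
ft_force: [-0.5, -0.2, -1.9]
grip_width: 0.33
```

Call:
send_rows:
  grip: [255,255,255,255,255]
  offset:
    - [20,0,0]
    - [36,0,0]
    - [48,0,0]
    - [56,0,0]
    - [58,0,0]
  twist: [0,0,0,0,0]

```text
clock: 8.7
position: [0.5613, -0.1505, 0.0967]
ee_rot: [0.485, 0.515, -0.486, 0.514]
ft_force: [0.1, 0.2, -2.0]
grip_width: 0.329
```

```bash
python3 g.py .562 -.155 .085 3.2
python3 - <<'E'
from h import *
for n in ('scene','wrist'):
    p,d=viewer.camera(n);cv2.imwrite(f'pics/{n}8.png',p)
E
```

```text
t 8.7 pos [ 0.5613 -0.1505  0.0967] toolx [-0.002  0.001 -1.   ] yaw 3.3 grip 0.329 F [ 0.1  0.2 -2. ] q [ 0.74  0.44 -0.68  1.7   0.3   1.11  0.02]
offset [11.6  0.5  4.5] twist 0.1
```

View pics/scene8.png

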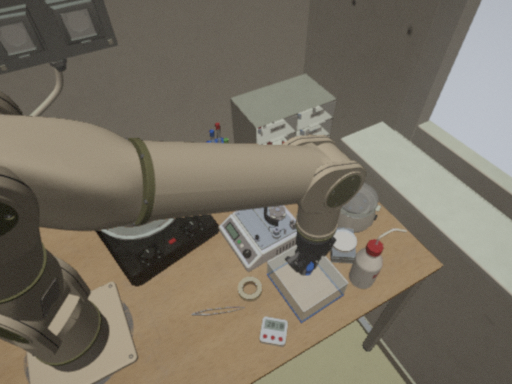

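View pics/wrist8.png

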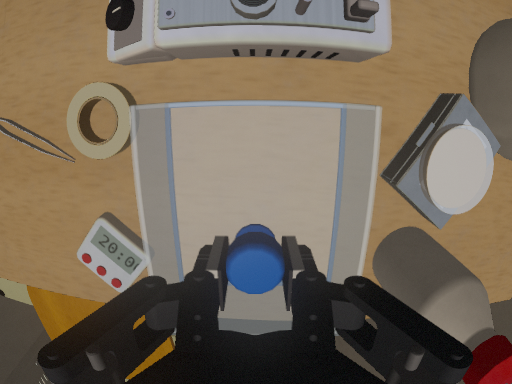

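The guard is about 12 mm above the bench and clear all round. I lower it gently to contact.

Call:
send_rows:
  grip: [255,255,255,255,255]
  offset:
    - [3,0,1]
    - [6,0,2]
    - [8,0,2]
    - [9.5,0,2]
    - [10.5,0,2]
  twist: [0,0,0,0,0]

```text
clock: 9.22
position: [0.562, -0.1538, 0.0875]
ee_rot: [0.486, 0.514, -0.486, 0.514]
ft_force: [-0.0, 0.3, -2.2]
grip_width: 0.325
```

```bash
python3 g.py .562 -.155 .085 3.2
```

```text
t 9.22 pos [ 0.562  -0.1538  0.0875] toolx [ 0. -0. -1.] yaw 3.2 grip 0.325 F [-0.   0.3 -2.2] q [ 0.74  0.45 -0.68  1.71  0.31  1.09  0.02]
offset [ 2.5 -0.   1.2] twist 0.0
```

Call:
send_rows:
  grip: [255,255,255,255,255]
  offset:
    - [1,0,0]
    - [1.5,0,0]
    - [2,0,0]
    - [2,0,0]
    - [2,0,0]
  twist: [0,0,0,0,0]

```text
clock: 9.63
position: [0.562, -0.1537, 0.0856]
ee_rot: [0.486, 0.514, -0.486, 0.514]
ft_force: [-0.9, -0.4, -1.8]
grip_width: 0.332
```

```bash
python3 g.py .562 -.155 .085 3.2
```

```text
t 9.63 pos [ 0.562  -0.1537  0.0856] toolx [ 0. -0. -1.] yaw 3.2 grip 0.332 F [-0.9 -0.4 -1.8] q [ 0.74  0.45 -0.68  1.71  0.31  1.09  0.02]
offset [ 0.6 -0.1  1.3] twist 0.0
```

Call:
send_rows:
  grip: [255,255,255,255,255]
  offset:
    - [0.5,0,0]
    - [1,0,0]
    - [1.5,0,0]
    - [1.5,0,0]
    - [1.5,0,0]
  twist: [0,0,0,0,0]

```text
clock: 10.05
position: [0.5623, -0.1537, 0.0847]
ee_rot: [0.486, 0.514, -0.486, 0.514]
ft_force: [-1.4, 0.2, 6.0]
grip_width: 0.331
```

```bash
python3 g.py .562 -.155 .085 3.2
```

```text
t 10.05 pos [ 0.5623 -0.1537  0.0847] toolx [ 0.001 -0.    -1.   ] yaw 3.2 grip 0.331 F [-1.4  0.2  6. ] q [ 0.74  0.45 -0.68  1.71  0.32  1.09  0.02]
offset [-0.3 -0.4  1.2] twist 0.0
```

Contact: +6 N at TCP z 0.0847, as predicted. I release by opening the fingers, then rise.

Call:
send_rows:
  grip: [150,110,60,0,0]
  offset:
    - [0,0,0]
    - [0,0,0]
    - [0,0,0]
    - [0,0,0]
    - [0,0,0]
  twist: [0,0,0,0,0]

```text
clock: 10.47
position: [0.5619, -0.1537, 0.084]
ee_rot: [0.486, 0.514, -0.486, 0.514]
ft_force: [-0.6, -0.2, -0.1]
grip_width: 0.954
```

Call:
send_rows:
  grip: [0,0,0,0,0]
  offset:
    - [0,0,0]
    - [-8,0,0]
    - [-25,0,0]
    - [-50,0,0]
    - [-80,0,0]
  twist: [0,0,0,0,0]

```text
clock: 10.88
position: [0.5611, -0.1535, 0.1644]
ee_rot: [0.485, 0.515, -0.486, 0.513]
ft_force: [1.0, -0.4, 1.0]
grip_width: 0.999
```

```bash
python3 g.py .562 .0 .28 3.2
python3 - <<'E'
from h import *
for n in ('scene','wrist'):
    p,d=viewer.camera(n);cv2.imwrite(f'pics/{n}9.png',p)
E
```

```text
t 10.88 pos [ 0.5611 -0.1535  0.1644] toolx [-0.002  0.001 -1.   ] yaw 3.2 grip 0.999 F [ 1.  -0.4  1. ] q [ 0.76  0.37 -0.71  1.63  0.25  1.23  0.06]
offset [-115.5    9.3 -153.3] twist 0.0
```

View pics/wrist9.png

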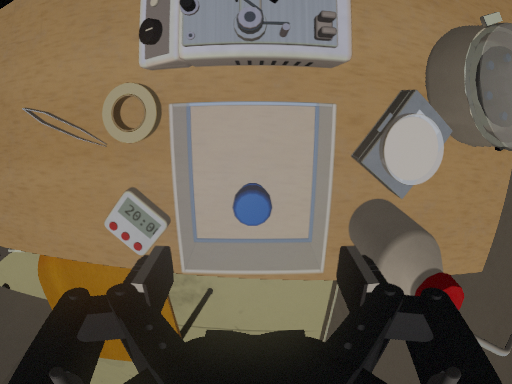

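The guard stands flat and free, knob at (252,204), neighbours untouched. I go up and over for views of the post and pivot.

Call:
send_rows:
  grip: [0,0,0,0,0]
  offset:
    - [-30,0,-5]
    - [-60,0,-20]
    - [-85,0,-45]
    - [-105,0,-78]
    - [-120,0,-112]
  twist: [0,0,0,0,0]

```text
clock: 11.4
position: [0.5559, -0.0413, 0.2864]
ee_rot: [0.487, 0.513, -0.486, 0.514]
ft_force: [-0.0, 0.5, 0.0]
grip_width: 0.999
```

Call:
send_rows:
  grip: [0,0,0,0,0]
  offset:
    - [-5,-3,-35]
    - [-10,-6,-68]
    - [-10,-9,-90]
    - [-10,-12,-100]
    - [-10,-12,-100]
  twist: [0,0,0,0,0]

```text
clock: 11.82
position: [0.5373, 0.0598, 0.2944]
ee_rot: [0.485, 0.515, -0.485, 0.515]
ft_force: [0.4, -0.1, -1.2]
grip_width: 1.0
```

```bash
cat > look.py <<'E'
from h import *
import sys,json
o=monitor.get_obs();p,d=viewer.camera('wrist');cv2.imwrite(f'pics/{sys.argv[1]}.png',p)
out={'pos':o['position'].tolist(),'q':o['ee_rot'].tolist()}
for t,z in (('thumb_post',.118),('shoe_pivot',.118),('pump',0)):
    for i,l in enumerate(viewer.spot_point(t,'wrist')[:2]):
        if i==0: out[t]=list(map(float,l['position']))
        print(t,np.round(l['position'],1),round(l['score'],2),atz(ray('wrist',l['position'],o),z).round(4))
json.dump(out,open(sys.argv[1]+'.json','w'))
E
python3 g.py .548 .1046 .22 3.2; python3 look.py w10
```

```text
t 11.82 pos [0.5373 0.0598 0.2944] toolx [ 0. -0. -1.] yaw 3.5 grip 1.0 F [ 0.4 -0.1 -1.2] q [ 0.55  0.21 -0.85  1.55  0.16  1.46 -0.25]
offset [ 74.5  13.3 -44. ] twist 0.3
thumb_post [263.8 132.6] 0.9 [0.5449 0.1068 0.118 ]
shoe_pivot [265.  234.9] 0.95 [ 0.5546 -0.0125  0.118 ]
pump [256.2 162.8] 0.65 [0.5409 0.0496 0.    ]
```

View pics/w10.png

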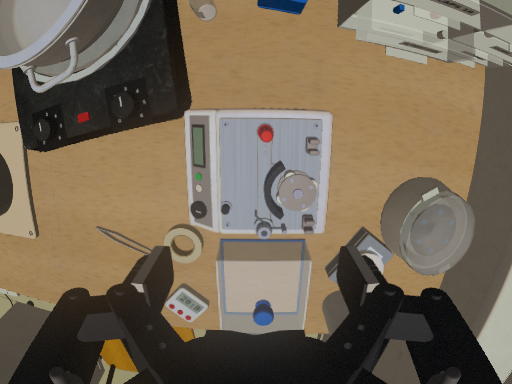

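Post (265,132) and pivot (265,232) are clearly seen; their distance of 119.7 mm matches the 120 mm given. I move over the post with the fingers part-closed to avoid the tube clip at (313,145), then take a second view.

Call:
send_rows:
  grip: [100,100,100,100,100]
  offset:
    - [10,3,-10]
    - [25,6,-20]
    - [40,9,-30]
    - [55,10,-40]
    - [58,10,-44]
  twist: [0,0,0,0,0]

```text
clock: 12.43
position: [0.545, 0.1011, 0.2335]
ee_rot: [0.485, 0.514, -0.487, 0.513]
ft_force: [-0.3, 0.7, 0.5]
grip_width: 0.609
```

```bash
python3 g.py .545 .1065 .102 3.2; python3 look.py w11;python3 - <<'E'
from h import *
import json
a=json.load(open('w10.json'));b=json.load(open('w11.json'))
for t in('thumb_post','shoe_pivot'):
    if t in a and t in b: print(t,tri([ray('wrist',v[t],dict(position=np.array(v['pos']),ee_rot=np.array(v['q']))) for v in (a,b)]))
E
```

```text
t 12.43 pos [0.545  0.1011 0.2335] toolx [-0.004 -0.    -1.   ] yaw 3.1 grip 0.609 F [-0.3  0.7  0.5] q [ 0.46  0.28 -0.86  1.61  0.22  1.35 -0.37]
offset [131.5   0.7  -5.4] twist -0.1
thumb_post [256.8 186.2] 0.8 [0.5468 0.1051 0.118 ]
shoe_pivot [256.1 293.9] 0.92 [ 0.5529 -0.0133  0.118 ]
pump [250.2 202. ] 0.66 [0.5416 0.0493 0.    ]
pump [346.2 341.3] 0.38 [ 0.7283 -0.2098  0.    ]
thumb_post (array([0.54566185, 0.10745993, 0.12580243]), [np.float64(0.0010383926669542555), np.float64(0.0010383926669541928)])
shoe_pivot (array([ 0.55354815, -0.01074926,  0.12160341]), [np.float64(0.0007691549979340907), np.float64(0.0007691549979339649)])
```

View pics/w11.png

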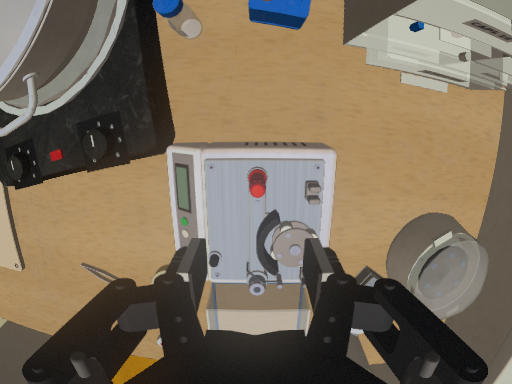

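The two views agree: post at (0.546, 0.106), pivot at (0.5535, -0.013), heights 0.122-0.126 against 0.118 in the text. I descend over the post.

Call:
send_rows:
  grip: [100,100,100,100,100]
  offset:
    - [20,1,-4]
    - [40,1,-5]
    - [60,1,-5]
    - [75,1,-5]
    - [85,1,-5]
  twist: [0,0,0,0,0]

```text
clock: 13.05
position: [0.5466, 0.1055, 0.1504]
ee_rot: [0.486, 0.513, -0.486, 0.514]
ft_force: [0.2, -0.5, -0.4]
grip_width: 0.608
```

```bash
python3 g.py .546 .106 .102 3.6; python3 look.py w12
```

```text
t 13.05 pos [0.5466 0.1055 0.1504] toolx [-0.    -0.001 -1.   ] yaw 3.1 grip 0.608 F [ 0.2 -0.5 -0.4] q [ 0.43  0.36 -0.84  1.71  0.28  1.2  -0.43]
offset [48.4 -0.5 -0.6] twist -0.5
shoe_pivot [372.9 331.8] 0.53 [0.6528 0.0109 0.118 ]
pump [247.  232.1] 0.88 [0.5419 0.0474 0.    ]
```

View pics/w12.png

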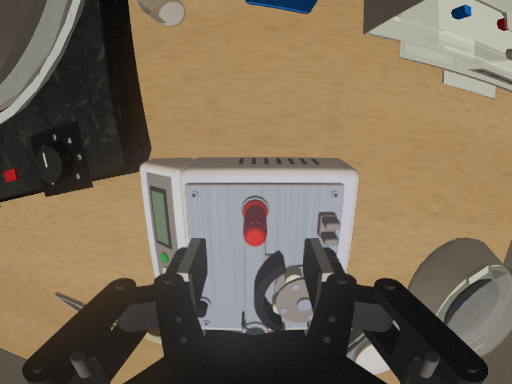

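Run:
```python
from h import *
import json
b=json.load(open('w12.json'));o=dict(position=np.array(b['pos']),ee_rot=np.array(b['q']))
print(proj('wrist',np.array([.546,.106,.134]),o), atz(ray('wrist',(255.5,236),o),.134))
print(proj('wrist',np.array([.546,.106,.094]),o))
```

```text
[252.89118855 237.40064792] [0.5474935  0.10700613 0.134     ]
[253.21334991 213.17248609]
```

Consistent within 1.5 mm. I go the rest of the way down.

Call:
send_rows:
  grip: [100,100,100,100,100]
  offset:
    - [12,0.3,-1]
    - [25,0.3,-1]
    - [38,0.3,-1]
    - [47,0.3,-1]
    - [48,0.3,-1]
  twist: [0,-0.5,-0.5,-0.5,-0.5]

```text
clock: 13.67
position: [0.5453, 0.1074, 0.1005]
ee_rot: [0.483, 0.517, -0.484, 0.515]
ft_force: [-0.1, 0.3, -0.4]
grip_width: 0.608
```

```bash
python3 g.py .547 .1065 .102 3.6; python3 look.py w13
```

```text
t 13.67 pos [0.5453 0.1074 0.1005] toolx [-0.003 -0.    -1.   ] yaw 3.7 grip 0.608 F [-0.1  0.3 -0.4] q [ 0.4   0.42 -0.82  1.76  0.33  1.11 -0.46]
offset [-1.5  1.6  1. ] twist 0.1
thumb_post [255.2 269.8] 0.77 [0.5462 0.1065 0.118 ]
thumb_post [388.4 380.2] 0.71 [0.6513 0.0083 0.118 ]
pump [244.  258.2] 0.97 [0.5395 0.0451 0.    ]
```

View pics/w13.png

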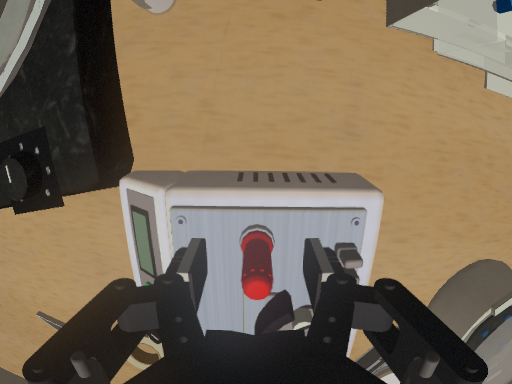

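The post stands between the pads. I close at 60 N.

Call:
send_rows:
  grip: [140,180,255,255,255]
  offset:
    - [0,0.8,0.5]
    - [0,0.8,0.5]
    - [0,0.8,0.5]
    - [0,0.8,0.5]
    - [0,0.8,0.5]
  twist: [0,0,0,0,0]
  newtons: 60

```text
clock: 14.28
position: [0.5467, 0.1073, 0.1035]
ee_rot: [0.483, 0.516, -0.484, 0.516]
ft_force: [-5.4, -2.0, 6.6]
grip_width: 0.142
```

Call:
send_rows:
  grip: [255,255,255,255,255]
  offset:
    - [0,0,0]
    - [0,0,0]
    - [0,0,0]
    - [0,0,0]
    - [0,0,0]
  twist: [0,0,0,0,0]

```text
clock: 14.7
position: [0.5467, 0.1073, 0.1035]
ee_rot: [0.483, 0.516, -0.484, 0.516]
ft_force: [-6.3, -1.3, 7.5]
grip_width: 0.144
```

```bash
python3 g.py .546 .1065 .100 3.6; python3 look.py w14
```

```text
t 14.7 pos [0.5467 0.1073 0.1035] toolx [-0.001 -0.001 -1.   ] yaw 3.7 grip 0.144 F [-6.3 -1.3  7.5] q [ 0.4   0.41 -0.82  1.76  0.33  1.12 -0.46]
offset [ 3.5 -0.8  0.8] twist 0.1
thumb_post [252.4 265.6] 0.68 [0.5462 0.107  0.118 ]
pump [242.5 252.9] 0.69 [0.5395 0.0489 0.    ]
```

View pics/w14.png

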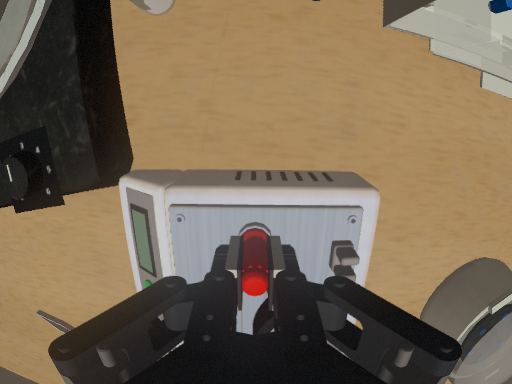

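Gripped firmly at 12 mm. In the tool frame, a 12° arc about the pivot with r = 120.5 mm is y = -r·sinθ, z = r(1-cosθ), twist -θ, and it repeats every call.

Call:
send_rows:
  grip: [255,255,255,255,255]
  offset:
    - [0,-5,0.1]
    - [0,-10.1,0.4]
    - [0,-15.1,1]
    - [0,-20.1,1.7]
    - [0,-25,2.6]
  twist: [-2.4,-4.8,-7.2,-9.6,-12]

```text
clock: 15.32
position: [0.5232, 0.1037, 0.1037]
ee_rot: [0.427, 0.564, -0.426, 0.564]
ft_force: [3.3, 2.2, 0.2]
grip_width: 0.144
```

```bash
cat > arc.py <<'E'
from h import *
o=monitor.get_obs();P=np.array([.5535,-.013]);v=o['position'][:2]-P
R=Rot.from_quat(o['ee_rot']).as_matrix();y=np.degrees(np.arctan2(R[1,1],R[0,1]))
a=np.degrees(np.arctan2(v[1],v[0]))-90
F=o['ft_force'];n=v/np.linalg.norm(v);t=np.array([-n[1],n[0]])
print('r',np.linalg.norm(v).round(4),'ang',a.round(2),'theta',round(a-3.4,2),'yaw',y.round(2),'z',o['position'][2].round(4),'Frad',(F[:2]@n).round(1),'Ftan',(F[:2]@t).round(1),'Fz',F[2].round(1),'grip',o['grip_width'].round(3),'t',o['clock'],'q7',o['joint_pos'].round(2))
E
python3 arc.py
```

```text
Traceback (most recent call last):
  File "arc.py", line 6, in <module>
    print('r',np.linalg.norm(v).round(4),'ang',a.round(2),'theta',round(a-3.4,2),'yaw',y.round(2),'z',o['position'][2].round(4),'Frad',(F[:2]@n).round(1),'Ftan',(F[:2]@t).round(1),'Fz',F[2].round(1),'grip',o['grip_width'].round(3),'t',o['clock'],'q7',o['joint_pos'].round(2))
                                                                                                                                                                                                              ^^^^^^^^^^^^^^^^^^^^^
AttributeError: 'float' object has no attribute 'round'
```

```bash
sed -i "s/o\['grip_width'\].round(3)/round(o['grip_width'],3)/" arc.py; python3 arc.py
```

```text
r 0.1206 ang 14.55 theta 11.15 yaw 15.83 z 0.1037 Frad 1.3 Ftan -3.8 Fz 0.2 grip 0.144 t 15.3167 q7 [ 0.47  0.37 -0.88  1.82  0.32  1.1  -0.25]
```

The arm follows: r 120.6 mm, 11° so far, about 3.8 N tangential spring force. Next arc.

Call:
send_rows:
  grip: [255,255,255,255,255]
  offset:
    - [0,-5,0.1]
    - [0,-10.1,0.4]
    - [0,-15.1,1]
    - [0,-20.1,1.7]
    - [0,-25,2.6]
  twist: [-2.4,-4.8,-7.2,-9.6,-12]

```text
clock: 15.73
position: [0.4997, 0.0951, 0.1037]
ee_rot: [0.366, 0.605, -0.364, 0.606]
ft_force: [1.6, 5.4, 0.0]
grip_width: 0.141
```

```bash
python3 arc.py
```

```text
r 0.1208 ang 26.47 theta 23.07 yaw 27.87 z 0.1037 Frad 4.1 Ftan -3.9 Fz 0.0 grip 0.141 t 15.7333 q7 [ 0.55  0.33 -0.94  1.88  0.3   1.08 -0.02]
```

Call:
send_rows:
  grip: [255,255,255,255,255]
  offset:
    - [0,-5,0]
    - [0,-10.1,0]
    - [0,-15.1,0.4]
    - [0,-20.1,1]
    - [0,-25,1.8]
  twist: [-2.4,-4.8,-7.2,-9.6,-12]

```text
clock: 16.15
position: [0.4784, 0.082, 0.1037]
ee_rot: [0.3, 0.64, -0.299, 0.641]
ft_force: [1.9, 5.3, 0.1]
grip_width: 0.14
```

```bash
python3 arc.py; python3 look.py w15
```

```text
r 0.1211 ang 38.34 theta 34.94 yaw 39.87 z 0.1037 Frad 3.0 Ftan -4.8 Fz 0.1 grip 0.14 t 16.15 q7 [ 0.63  0.28 -0.99  1.93  0.27  1.06  0.22]
thumb_post [251.4 268.8] 0.77 [0.4795 0.0793 0.118 ]
pump [280.3 256.6] 0.79 [0.5379 0.0503 0.    ]
```

View pics/w15.png

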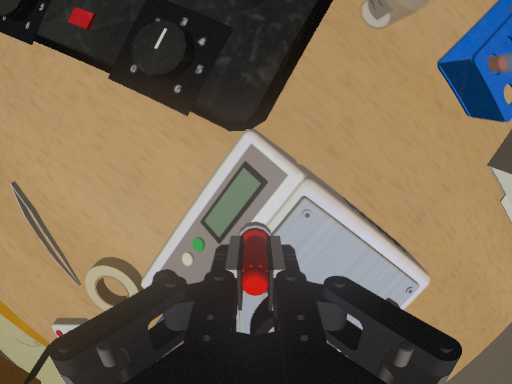

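Run:
```python
from h import *
p,d=viewer.camera('top');cv2.imwrite('pics/top15.png',p)
m=viewer.camera_model('top');K=m['camera_matrix']
for px in [(241,268),(236,285),(228,255),(237,262),(243,272),(262,290)]:
    z=d[px[1],px[0]];c=np.linalg.inv(K)@np.array([*px,1])*z;print(px,(m['R'].T@(c-m['t'])).round(3))
```

```text
(241, 268) [0.298 0.162 0.155]
(236, 285) [0.235 0.183 0.065]
(228, 255) [0.332 0.209 0.068]
(237, 262) [0.31  0.18  0.072]
(243, 272) [0.286 0.156 0.153]
(262, 290) [0.222 0.098 0.08 ]
```

View pics/top15.png

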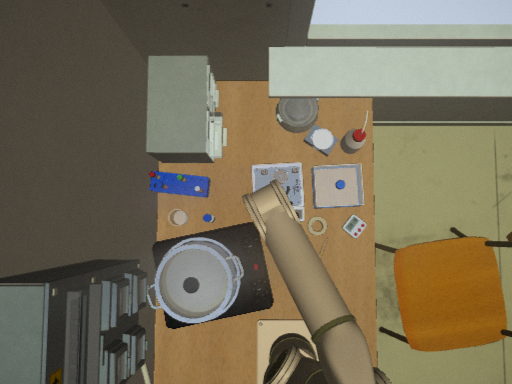

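The pot handle (0.30, 0.16) is well away and the guard still stands. I continue 11° more.

Call:
send_rows:
  grip: [255,255,255,255,255]
  offset:
    - [0,-5,0]
    - [0,-10.1,0.1]
    - [0,-15.1,0.5]
    - [0,-19,1]
    - [0,-23,1.6]
  twist: [-2.4,-4.8,-7.2,-9,-11]

```text
clock: 16.82
position: [0.4616, 0.0663, 0.1036]
ee_rot: [0.238, 0.666, -0.236, 0.666]
ft_force: [0.0, 6.2, 0.5]
grip_width: 0.144
```

```bash
python3 arc.py
```

```text
r 0.1214 ang 49.2 theta 45.8 yaw 50.8 z 0.1036 Frad 4.1 Ftan -4.7 Fz 0.5 grip 0.144 t 16.8167 q7 [ 0.72  0.24 -1.04  1.98  0.24  1.05  0.46]
```

Call:
send_rows:
  grip: [255,255,255,255,255]
  offset:
    - [0,-2.5,-0.2]
    - [0,-5,-0.2]
    - [0,-7.5,0]
    - [0,-9.5,0.1]
    - [0,-9.5,0.1]
  twist: [-1.2,-2.4,-3.6,-4.5,-4.5]

```text
clock: 17.23
position: [0.4555, 0.0589, 0.1036]
ee_rot: [0.212, 0.675, -0.21, 0.675]
ft_force: [-1.2, 8.7, 2.3]
grip_width: 0.143
```

```bash
python3 arc.py
```

```text
r 0.1215 ang 53.72 theta 50.32 yaw 55.25 z 0.1036 Frad 6.1 Ftan -6.3 Fz 2.3 grip 0.143 t 17.2333 q7 [ 0.76  0.22 -1.06  1.99  0.22  1.05  0.57]
```

Call:
send_rows:
  grip: [255,255,255,255,255]
  offset:
    - [0,-0.8,-0.5]
    - [0,-1.6,-0.8]
    - [0,-2.4,-0.8]
    - [0,-2.8,-0.8]
    - [0,-2.8,-0.8]
  twist: [-0.4,-0.8,-1.2,-1.4,-1.4]

```text
clock: 17.65
position: [0.4539, 0.0567, 0.1036]
ee_rot: [0.204, 0.677, -0.203, 0.678]
ft_force: [2.0, 5.3, -0.6]
grip_width: 0.138
```

```bash
python3 arc.py
```

```text
r 0.1216 ang 55.02 theta 51.62 yaw 56.59 z 0.1036 Frad 1.4 Ftan -5.5 Fz -0.6 grip 0.138 t 17.65 q7 [ 0.77  0.22 -1.06  2.    0.22  1.05  0.6 ]
```

Call:
send_rows:
  grip: [255,255,255,255,255]
  offset:
    - [0,-0.5,0]
    - [0,-1,0]
    - [0,-1.5,0]
    - [0,-1.5,0]
    - [0,-1.5,0]
  twist: [-0.3,-0.5,-0.7,-0.7,-0.7]

```text
clock: 18.07
position: [0.453, 0.0555, 0.1036]
ee_rot: [0.2, 0.678, -0.198, 0.679]
ft_force: [2.2, 4.9, -0.0]
grip_width: 0.139
```

```bash
python3 arc.py; python3 look.py w16
```

```text
r 0.1216 ang 55.7 theta 52.3 yaw 57.28 z 0.1036 Frad 0.9 Ftan -5.3 Fz -0.0 grip 0.139 t 18.0667 q7 [ 0.78  0.22 -1.06  2.    0.22  1.04  0.61]
thumb_post [251.1 265.5] 0.66 [0.4534 0.0542 0.118 ]
thumb_post [ 59.1 293. ] 0.27 [ 0.4109 -0.065   0.118 ]
shoe_pivot [504.9  40.4] 0.5 [0.4228 0.2419 0.118 ]
pump [292.6 269.2] 0.93 [ 0.5386  0.0457 -0.    ]
```

View pics/w16.png

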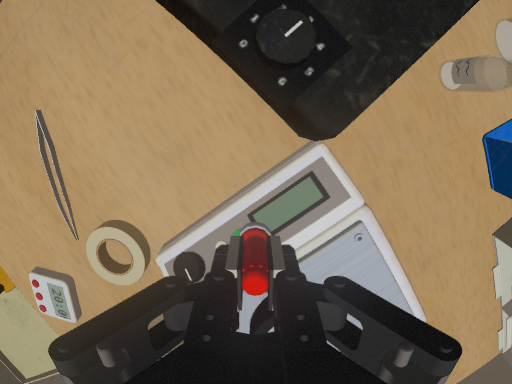

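No stop contact yet: tangential force is steady at about 5.4 N. I keep creeping.

Call:
send_rows:
  grip: [255,255,255,255,255]
  offset:
    - [0,-0.5,0]
    - [0,-1,0]
    - [0,-1.5,0]
    - [0,-2,0]
    - [0,-2,0]
  twist: [-0.3,-0.5,-0.7,-0.9,-0.9]

```text
clock: 18.68
position: [0.4528, 0.0552, 0.1038]
ee_rot: [0.195, 0.679, -0.192, 0.681]
ft_force: [7.9, 11.0, -6.2]
grip_width: 0.143
```

```bash
python3 arc.py
```

```text
r 0.1216 ang 55.91 theta 52.51 yaw 58.24 z 0.1038 Frad -0.3 Ftan -13.5 Fz -6.2 grip 0.143 t 18.6833 q7 [ 0.78  0.21 -1.07  2.    0.21  1.04  0.63]
```

Stop contact: the force jumped to 13.5 N while the angle stayed at 52.5° (0.90 rad is 51.6°). A small extra press confirms it.

Call:
send_rows:
  grip: [255,255,255,255,255]
  offset:
    - [0,-0.3,0]
    - [0,-0.7,0]
    - [0,-0.7,0]
    - [0,-0.7,0]
    - [0,-0.7,0]
  twist: [0,0,0,0,0]

```text
clock: 19.1
position: [0.4527, 0.0551, 0.1038]
ee_rot: [0.195, 0.679, -0.191, 0.681]
ft_force: [8.8, 13.4, -8.8]
grip_width: 0.142
```

```bash
python3 arc.py
python3 - <<'E'
from h import *
for n in ('scene','top'):
    p,d=viewer.camera(n);cv2.imwrite(f'pics/{n}17.png',p)
for t in ('wash_bottle','media_bottle','beaker','timer','tape','petri','guard_knob'):
    l=viewer.spot_point(t,'top');print(t,l and np.round(l[0]['position'],1))
E
```

```text
r 0.1216 ang 55.96 theta 52.56 yaw 58.25 z 0.1038 Frad 0.2 Ftan -16.0 Fz -8.8 grip 0.142 t 19.1 q7 [ 0.79  0.21 -1.07  2.    0.21  1.04  0.64]
wash_bottle []
media_bottle [212.1 217.1]
beaker [178.  217.2]
timer [353.  228.1]
tape [316.8 224.8]
petri [318.9 140.4]
guard_knob [339.7 185. ]
```

View pics/scene17.png

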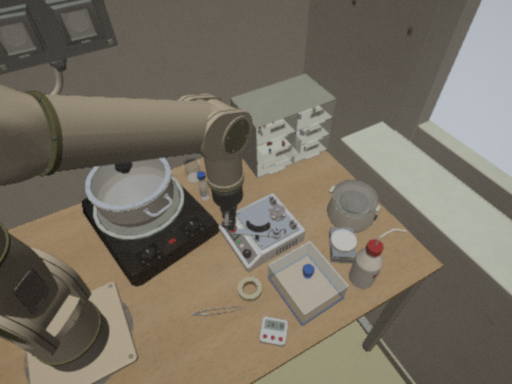

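View pics/top17.png

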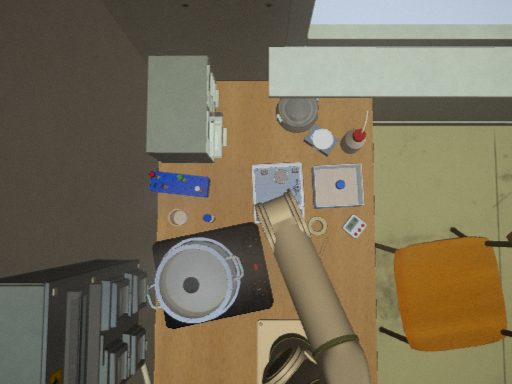

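The scene view shows the arm swung well clear of the rotor and held, the guard standing at (308,280), and all bystanders in place. I hand it in.

```bash
python3 -c "
from workcell import manip
print(manip.hand_in())"; python3 arc.py
```

```text
the job is handed in; nothing more can be done
None
the job is handed in; nothing more can be done
```

The guard is off the pump and standing open side down on the bare bench. The sprung arm is held against its stop by the thumb post, ready for threading. I handed in at about 19 s of the 51 s allowed; no verdict was reported.

- **Guard:** I lifted it straight up by the blue knob, about 104 mm before any sideways move. I set it down at about (0.562, -0.154) with only 6 N of contact, then released it. The closing grip took up the 2 mm play and loaded the guard sideways with about 8 N; I eased this off before lifting.
- **Sprung arm:** I gripped the post at 60 N and swung the arm round its arc without letting go. At the stop the push rose from 5.3 N to 13.5 N, then to 16 N, while the angle stayed put. It was still gripped at that push at hand-in.
- **Last checks:** In the last pictures the shoe is clear of the rotor, the guard stands, and the bystanders look to be where they were.
- **Disagreements:**
  - I measured a swing of 52.5° where 0.90 rad is 51.6°, within my roughly 1° uncertainty about the rest angle.
  - The network did not report the wash bottle in the last top view, but I could see it unmoved.
  - The spring felt nearer 5–6 N than 8 N just before the stop.

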